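# Set a beam-splitter rod to its middle click

## Robot

A 7-joint arm with a two-finger parallel gripper is mounted at the origin on a cart in front of the work surface, level with it; the furniture and walls round the work are solid. World frame = base frame: x ahead of the robot, y to its left, z up, the work surface at z = 0. Lengths are in mm, angles in rad, forces in N, time in s.
With the tool pointing down it reaches from about 425 to 875 mm from the base axis. Payload 8.4 kg.
Tool frame: the origin (TCP) lies at the very end of the fingers, on their centre line; the grasp point (between the pads) lies 19 mm behind it (hold_point_z is the distance from the TCP to the grasp point, in mm); z points along the fingers, y is the line along which they close (so a half turn about z gives the same grasp; the last joint's range is limited). The gripper opens to 85 mm and grips with 20 to 120 N. Pads are 22 mm wide; open, the fingers measure 114 mm over their backs; the gripper's body (76 mm by 85 mm) begins 54 mm behind the grasp point. The pads swing forward as they close: fully open they stand 13 mm farther back than shut.
Start: joints at [1.148, 0.333, 0.04, 1.465, -0.013, 1.343, -0.059], TCP at [206.788, -616.2, 231.308] pointing down, gripper open.
Joint ranges: [-2.58, 2.58], [-0.38, 2.09], [-1.3, 1.39], [0.25, 2.4], [-1.5, 4.64], [0.08, 2.09], [-2.65, 2.65]. Speed limits (rad/s): [2.22, 2.22, 2.79, 2.79, 3.14, 3.14, 3.14].

## Interface

Orientations are given as a unit quaternion [w, x, y, z].
In Python, from bench import * gives the robot as it stands.
- The arm moves only by the tool drive_tool, never from a script. Its argument "moves" is one flat list of numbers, 7 for each row, row after row: the turn, a rotation vector about the world's x, y, z in units of 2 pi rad (1.0 is 2 pi rad), then the shift along the world's x, y, z in units of 0.4 m (1.0 is 0.4 m), then the closure, from -1 (fully open) to 1 (shut), so that 0 is half open. In form: [ax, ay, az, tx, ty, tz, gripper, ax, ay, az, tx, ty, tz, gripper, ...]. A call has 1 to 8 rows; each row is the pose to reach, as a shift and turn from the pose commanded when the call began, turning the shorter way round; what a row does not reach only later rows make up. A row lasts 1/12 s, in which the tool goes at most 41.7 mm and 7.16 degrees, less where a joint would pass 70% of its speed; a pose out of reach is approached as far as the arm can. A call with a number of a shift or a turn outside -1 to 1 is refused whole. A call with a gripper value outside its range is refused whole. The fingers move at their own pace and stop on an object; "newtons" is the grip in N (left out, the last holds). Time passes only in rows, so rows that repeat a pose let the fingers close. It gives the time, the measured TCP pose, the force, the opening and the grip force at its end, in the units of the state.
- sense(): the state, without advancing time (a new reading comes with each control period).
- camera(name): name is "scene" or "top" or "wrist"; returns the picture (384x512x3 uint8, red, green, blue); there is no depth.
- camera_params(name): a dict with "K" (3x3 intrinsics, pixels), "world_to_cam" (4x4, takes a point from world to camera coordinates); the wrist camera has in their place "hand_eye" (4x4, takes a point from camera to tool coordinates, whose origin is the TCP and whose axes are the flange's). Camera axes: x right, y down, z forward; pixel columns grow to the right and rows downward; lengths in mm; the calibration is good to about 2 mm. A picture is of the moment at which its call begins: read the wrist's pose just before it. camera_params takes no time and is no camera call.
- close_job(): hands the job in; it is judged then, once.
The state is a dict: "time": time; "joints": joint angles; "qvel": joint speeds; "joint_torque": joint torques, N m; "eef_pos": TCP position; "tcp_rot": TCP orientation; "ft_force": force on the tool from outside, world axes, zero at the start; "wrist_torque": the same for the moment, N m; "gripper_width": finger opening in mm; "grip_force": force on a finger pad.
Only numpy, scipy, OpenCV 4.12 (cv2) and the standard library are available. Lean on these libraries where they do the work, as an engineer would, in place of code of your own. Each camera call takes 0.05 s, during which the arm holds its last target. There are 200 camera calls.

## Task

Two small microscope units stand on the table, each with a push-pull rod at its front. On the beam-splitter unit (round capped camera port on top, barrel-shaped knob on the rod) the rod has been left pushed fully in: pull it out to its middle click, so that the light is shared between eyepiece and camera, and let go. Leave the rod of the other unit (cooling fins on top, thin disc knob) as it is set.

Things in the scene. Friction and masses are not known exactly. Their poses are not given: they have to be found in the camera images.
- splitter_unit: White box, fixed: 100 mm (x) x 80 mm (y), top at 75 mm, capped round camera port on it to 88 mm. Origin: centre of its underside. Front face at its x = -50 mm, collar round the rod to -60 mm. The rod is level, 50 mm above the table, on the centre line, and pulls out along the unit's -x. Turned up to 30 degrees; left or right of the other unit.
- splitter_rod (a joint): How far the beam-splitter rod is out, m: 0 fully in, range 0 to 0.060, spring clicks at 0, 0.030 (middle) and 0.060. Within about 14 mm of the middle it is drawn to the middle. Leaving a click takes about 8 N. One dark ring on the rod shows just outside the collar at the middle click, two at the outer one.
- splitter_knob (a point): Centre of the black barrel knob on the beam-splitter rod: 21 mm diameter, 26 mm long along the 8 mm steel rod, 50 mm above the table. It is 95 mm from the unit's origin along the unit's -x when fully in (22 mm of bare rod between collar and knob), 125 mm at the middle click. Axes as the unit's.
- lamp_knob (a point): Centre of the thin black disc knob (32 mm diameter, 7 mm thick) on the rod of the other unit, the lamp unit: the same white box, with aluminium cooling fins on top. 50 mm above the table. This rod slides stiffly without clicks and must stay as it is.

How it is judged (in metres and radians):
At the end, for the whole second after the job is handed in: The beam-splitter rod rests at its middle click (pulled out 30 mm, within 10 mm) (value of joint splitter_rod between 0.02 and 0.04 m and velocity of joint splitter_rod between -0.005 and 0.005 m/s); the robot touches nothing.
It fails at once if the rod of the lamp unit is moved by more than 10 mm (distance of lamp_knob from where it was at the start of the episode above 0.01 m).
It also fails if it takes over 32 s, if anything falls off the work surface, if the arm or the gripper's body presses on something with over 40 N, if the wrist force passes 120 N, or if a joint passes its speed limit or range.

## Working session

There is one attempt and no reset: what is moved stays moved. The work goes in short steps, Python scripts to look and compute and a tool call to move; the robot and the scene stay as the last step left them, time stands still between calls to the robot, and variables do not carry over. Pictures are saved under pics/ and viewed, at most 10 in all, crops included, and the job is handed in when it is done.

Besides the shell and the picture viewer there is one more tool, called after "Call:" as a command line: name --argument value ..., lists and objects as JSON in quotes. drive_tool: Moves the arm, as the interface text tells. Shifts and turns lie within -1 to 1; 1 stands for 0.4 m of shift or 2 pi rad of turn. Its arguments: {"type":"object","properties":{"moves":{"type":"array"},"newtons":{"type":"number"}},"required":["moves"]}

```bash
mkdir -p pics; python3 - <<'E'
from bench import *
import cv2,numpy as np
s=sense();print(s['time'],s['eef_pos'],s['tcp_rot'])
a=camera("scene");b=camera("top")
cv2.imwrite("pics/scene.png",a[:,:,::-1]);cv2.imwrite("pics/top.png",b[:,:,::-1])
for n in("scene","top"):
  p=camera_params(n);print(n,np.round(p["K"],1).tolist(),np.round(p["world_to_cam"],3).tolist())
E
```

```text
0.0 [ 206.65809783 -615.77994394  230.41177071] [-8.03575818e-04  9.86920093e-01  1.61208093e-01 -1.88574955e-04]
scene [[389.9, 0.0, 252.9], [0.0, 389.9, 191.4], [0.0, 0.0, 1.0]] [[-0.682, -0.731, 0.006, 382.271], [-0.42, 0.386, -0.821, 290.853], [0.598, -0.563, -0.571, 524.555], [0.0, 0.0, 0.0, 1.0]]
top [[482.0, 0.0, 250.7], [0.0, 482.0, 186.8], [0.0, 0.0, 1.0]] [[0.018, -1.0, -0.017, -9.178], [-0.995, -0.017, -0.103, 598.141], [0.103, 0.019, -0.995, 909.367], [0.0, 0.0, 0.0, 1.0]]
```

View pics/top.png

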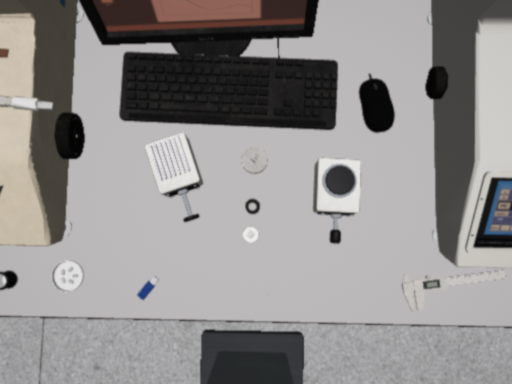

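View pics/scene.png

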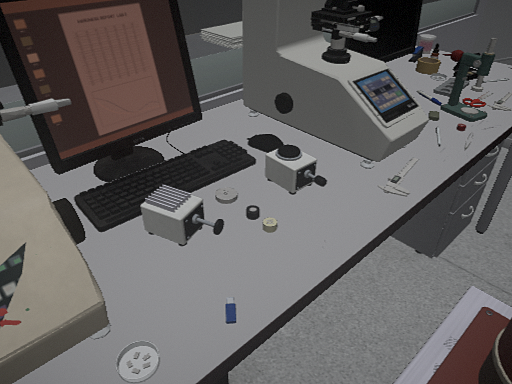

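The top view shows the splitter (round cap) at about (340,182) with its knob at (336,237). The lamp unit is at (173,163) with its disc at (191,217).

```bash
cat >h.py <<'E'
import numpy as np
def ray(p,T,uv,z):
    T=np.array(T);R=T[:3,:3];c=-R.T@T[:3,3]
    d=R.T@np.linalg.inv(p)@np.array([uv[0],uv[1],1.]);return c+d*(z-c[2])/d[2]
E
python3 - <<'E'
from bench import *
from h import *
import cv2
im=cv2.imread("pics/top.png");p=camera_params("top");K,T=np.array(p["K"]),p["world_to_cam"]
g=cv2.cvtColor(im,6)
x0,y0=322,222
m=(g[y0:252,x0:352]<60).astype(np.uint8)
n,l,st,ce=cv2.connectedComponentsWithStats(m)
for i in range(1,n):
  if st[i,4]>20:
    print(st[i],ce[i]+[x0,y0],ray(K,T,ce[i]+[x0,y0],50))
x0,y0=305,148
m=(g[y0:216,x0:372]>205).astype(np.uint8)
c=max(cv2.findContours(m,0,2)[0],key=cv2.contourArea)
r=cv2.boxPoints(cv2.minAreaRect(c))+[x0,y0]
q=np.array([ray(K,T,u,75) for u in r]);print(r,q,q.mean(0))
for i in range(4):
  e=q[(i+1)%4]-q[i];print(np.linalg.norm(e),np.degrees(np.arctan2(e[1],e[0])))
cap=(g[y0:216,x0:372]<90).astype(np.uint8)
n,l,st,ce=cv2.connectedComponentsWithStats(cap)
for i in range(1,n):
  if st[i,4]>150: print('cap',st[i],ray(K,T,ce[i]+[x0,y0],88))
# lamp disc
print('lamp',ray(K,T,(191,217),50))
p=camera_params("scene");print('scene knob',ray(np.array(p["K"]),p["world_to_cam"],(319,181),50))
E
python3 -c "
import cv2;i=cv2.imread('pics/top.png')[140:260,290:390];cv2.imwrite('pics/c1.png',cv2.resize(i,None,fx=5,fy=5,interpolation=2))"
```

```text
[  8   8  10  13 110] [334.94545455 236.12727273] [ 505.44101647 -159.71784611   50.        ]
[[317.36958885 209.912323  ]
 [319.10987663 157.70366192]
 [360.26415253 159.07546997]
 [358.52386475 211.2841301 ]] [[ 552.86878424 -123.44854244   75.        ]
 [ 650.39775366 -126.28993015   75.        ]
 [ 649.00329446 -202.77897451   75.        ]
 [ 551.65826569 -199.09409285   75.        ]] [ 600.98202451 -162.90288499   75.        ]
97.57035082624547 -1.6687707009464963
76.50175438779725 -91.04443423651772
97.41474724371683 177.832170642896
75.65523545414572 89.08320206428532
cap [ 21  18  29  29 655] [ 607.76920418 -162.49162218   88.        ]
lamp [536.64323291 113.36081957  50.        ]
scene knob [ 507.33226911 -156.05090372   50.        ]
```

View pics/c1.png

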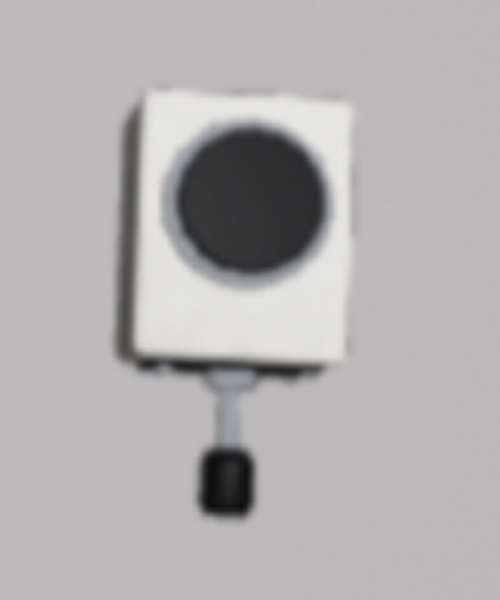

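Close view: the barrel knob is straight below the box. The knob is at about (506,-159.5,50), with the unit yawed about -1.9°. The tool needs -20.3° about z. I'll go round the instrument on the right via (300,-350).

Call:
drive_tool --moves '[0, 0, -0.0564, 0.2325, 0.665, 0, -0.3, 0, 0, -0.0564, 0.2325, 0.665, 0, -0.3, 0, 0, -0.0564, 0.2325, 0.665, 0, -0.3, 0, 0, -0.0564, 0.2325, 0.665, 0, -0.3, 0, 0, -0.0564, 0.2325, 0.665, 0, -0.3, 0, 0, -0.0564, 0.2325, 0.665, 0, -0.3, 0, 0, -0.0564, 0.2325, 0.665, 0, -0.3, 0, 0, -0.0564, 0.2325, 0.665, 0, -0.3]' --newtons 50

```text
time: 0.77
eef_pos: [302.5, -344.3, 231.4]
tcp_rot: [-0.001, 1.0, -0.012, 0.0]
ft_force: [0.3, -0.3, 0.3]
gripper_width: 55.5
grip_force: 0.0
```

Call:
drive_tool --moves '[0, 0, 0, 0.51, 0.476, -0.278, -0.3, 0, 0, 0, 0.51, 0.476, -0.278, -0.3, 0, 0, 0, 0.51, 0.476, -0.278, -0.3, 0, 0, 0, 0.51, 0.476, -0.278, -0.3, 0, 0, 0, 0.51, 0.476, -0.278, -0.3, 0, 0, 0, 0.51, 0.476, -0.278, -0.3, 0, 0, 0, 0.51, 0.476, -0.278, -0.3, 0, 0, 0, 0.51, 0.476, -0.278, -0.3]'

```text
time: 1.43
eef_pos: [506.4, -153.5, 117.6]
tcp_rot: [-0.002, 1.0, -0.012, -0.001]
ft_force: [-0.2, -0.3, 0.4]
gripper_width: 55.7
grip_force: 0.0
```

```bash
python3 - <<'E'
from bench import *
from h import *
import cv2
from scipy.spatial.transform import Rotation as Ro
s=sense();b=camera("wrist");cv2.imwrite("pics/w1.png",b[:,:,::-1])
s2=sense();print(s['eef_pos'],s2['eef_pos'],s2['tcp_rot'],s2['qvel'].__abs__().max() if hasattr(s2['qvel'],'max') else s2['qvel'])
p=camera_params("wrist");K=np.array(p["K"]);H=np.array(p["hand_eye"]);print(np.round(H,2).tolist())
q=s['tcp_rot'];M=np.eye(4);M[:3,:3]=Ro.from_quat([q[1],q[2],q[3],q[0]]).as_matrix();M[:3,3]=s['eef_pos']
T=np.linalg.inv(M@H)
g=cv2.cvtColor(b,7);n,l,st,ce=cv2.connectedComponentsWithStats((g<50).astype(np.uint8))
for i in range(1,n):
  if st[i,4]>200: print(st[i],ce[i],ray(K,T,ce[i],50))
np.savez("w.npz",K=K,T=T)
E
```

```text
[ 506.35469981 -153.54925455  117.62001125] [ 505.72644467 -154.59260399  117.79646249] [-1.64242817e-03  9.99926081e-01 -1.20154288e-02 -8.74217054e-04] 0.0763350734961086
[[-0.0, -0.95, -0.32, 81.96], [1.0, -0.0, -0.0, -0.26], [-0.0, -0.32, 0.95, -142.3], [0.0, 0.0, 0.0, 1.0]]
[ 223    0  105   93 2621] [296.07783289  41.82449447] [ 611.80719295 -178.62176952   50.        ]
[  44  102   49   39 1154] [ 69.64731369 119.46533795] [568.66970471 -28.9748469   50.        ]
[221 146 101   3 247] [275.19838057 146.80161943] [ 546.97160369 -165.26268086   50.        ]
[256 183  28  39 920] [269.14456522 202.40543478] [ 506.4449717  -160.54931353   50.        ]
[    0   240   512   144 33191] [255.57859058 339.25488837] [ 381.69629252 -147.17951818   50.        ]
```

View pics/w1.png

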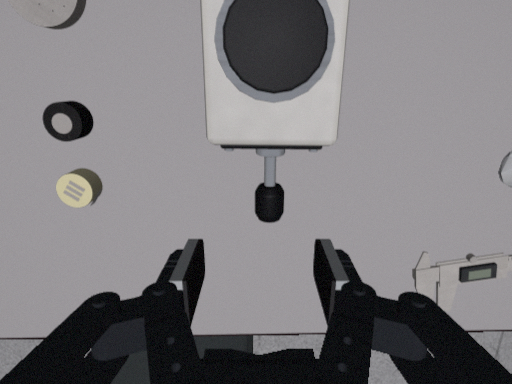

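The wrist view shows the knob at (269,202), which gives (506.4,-160.5). That agrees with the top view. Next: descend straight down and let it settle.

Call:
drive_tool --moves '[0, 0, 0, 0, 0, -0.08, -0.3, 0, 0, 0, 0, 0, -0.15, -0.3, 0, 0, 0, 0, 0, -0.2225, -0.3, 0, 0, 0, 0, 0, -0.2225, -0.3, 0, 0, 0, 0, 0, -0.2225, -0.3, 0, 0, 0, 0, 0, -0.2225, -0.3]'

```text
time: 1.98
eef_pos: [504.4, -160.4, 32.6]
tcp_rot: [0.0, 1.0, -0.016, 0.001]
ft_force: [0.2, -0.8, 0.1]
gripper_width: 55.5
grip_force: 0.0
```

Well centred, so close.

Call:
drive_tool --moves '[0, 0, 0, 0, 0, 0, 1, 0, 0, 0, 0, 0, 0, 1, 0, 0, 0, 0, 0, 0, 1, 0, 0, 0, 0, 0, 0, 1, 0, 0, 0, 0, 0, 0, 1, 0, 0, 0, 0, 0, 0, 1, 0, 0, 0, 0, 0, 0, 1, 0, 0, 0, 0, 0, 0, 1]' --newtons 60

```text
time: 2.65
eef_pos: [504.6, -160.8, 32.7]
tcp_rot: [0.001, 1.0, -0.016, 0.001]
ft_force: [-2.3, -1.5, 7.3]
gripper_width: 18.9
grip_force: 58.3
```

Call:
drive_tool --moves '[0, 0, 0, -0.0125, 0.0004, 0, 1, 0, 0, 0, -0.025, 0.0008, 0, 1, 0, 0, 0, -0.0375, 0.0012, 0, 1, 0, 0, 0, -0.05, 0.0016, 0, 1, 0, 0, 0, -0.0625, 0.002, 0, 1, 0, 0, 0, -0.075, 0.0025, 0, 1, 0, 0, 0, -0.075, 0.0025, 0, 1, 0, 0, 0, -0.075, 0.0025, 0, 1]'

```text
time: 3.32
eef_pos: [475.6, -159.8, 32.7]
tcp_rot: [0.001, 1.0, -0.015, 0.002]
ft_force: [1.7, -2.5, 5.6]
gripper_width: 18.8
grip_force: 63.8
```

```bash
python3 - <<'E'
from bench import *
import cv2
b=camera("wrist");cv2.imwrite("pics/w2.png",b[:,:,::-1]);s=sense();print(s['eef_pos'],s['ft_force'],s['gripper_width'])
E
```

```text
[ 475.44727573 -159.78613504   32.6990265 ] [ 0.96398764 -3.04451962  8.36381266] 18.736864249492694
```

View pics/w2.png

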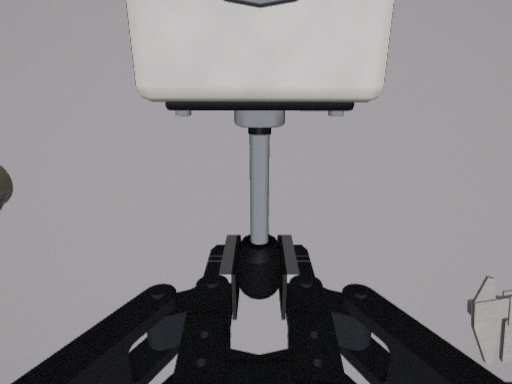

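The rod is out with one dark ring showing at the collar (260,129), and the force along x is near zero, so it sits at the middle click. Now I'll release it and rise.

Call:
drive_tool --moves '[0, 0, 0, 0, 0, 0, -0.3, 0, 0, 0, 0, 0, 0, -0.3, 0, 0, 0, 0, 0, 0, -0.3, 0, 0, 0, 0, 0, 0, -0.3, 0, 0, 0, 0, 0, 0, -0.3, 0, 0, 0, 0, 0, 0, -0.3, 0, 0, 0, 0, 0, 0, -0.3]'

```text
time: 3.95
eef_pos: [473.7, -158.7, 31.0]
tcp_rot: [-0.0, 1.0, -0.015, -0.0]
ft_force: [0.3, 0.6, 0.5]
gripper_width: 55.3
grip_force: 0.0
```

Call:
drive_tool --moves '[0, 0, 0, 0, 0, 0.06, -0.3, 0, 0, 0, 0, 0, 0.13, -0.3, 0, 0, 0, 0, 0, 0.22, -0.3, 0, 0, 0, 0, 0, 0.3, -0.3, 0, 0, 0, 0, 0, 0.3, -0.3, 0, 0, 0, 0, 0, 0.3, -0.3, 0, 0, 0, 0, 0, 0.3, -0.3, 0, 0, 0, 0, 0, 0.3, -0.3]'

```text
time: 4.62
eef_pos: [472.9, -158.6, 149.8]
tcp_rot: [-0.0, 1.0, -0.015, -0.001]
ft_force: [-0.1, -0.0, -0.2]
gripper_width: 55.2
grip_force: 0.0
```

```bash
python3 - <<'E'
from bench import *
import cv2
b=camera("wrist");cv2.imwrite("pics/w3.png",b[:,:,::-1]);s=sense();print(s['time'],s['eef_pos'],s['ft_force'],s['gripper_width'])
E
```

```text
4.6667 [ 472.88778115 -158.56746602  149.6820273 ] [-0.41196634  0.43252299 -0.5236461 ] 55.59221482412708
```

View pics/w3.png

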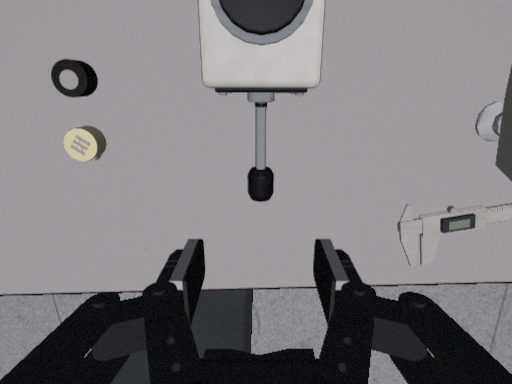

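The knob is free at (260,183) and the gripper is clear. I'll check its position and the ring before handing in.

```bash
python3 - <<'E'
from bench import *
from h import *
import cv2
from scipy.spatial.transform import Rotation as Ro
s=sense();b=camera("wrist");p=camera_params("wrist");q=s['tcp_rot'];M=np.eye(4);M[:3,:3]=Ro.from_quat([q[1],q[2],q[3],q[0]]).as_matrix();M[:3,3]=s['eef_pos']
T=np.linalg.inv(M@np.array(p["hand_eye"]))
g=cv2.cvtColor(b,7);print(g[88:112,261]);
n,l,st,ce=cv2.connectedComponentsWithStats((g[155:215,235:290]<50).astype(np.uint8));i=1+st[1:,4].argmax()
print(ray(np.array(p["K"]),T,ce[i]+[235,155],50))
cv2.imwrite("pics/w4.png",cv2.resize(b[80:210,200:320,::-1],None,fx=4,fy=4,interpolation=2))
E
```

```text
[ 50  33  27  23  94 132 132 134 136 132 136 132 133 116  95  73  45  46
  54 106 135 139 138 138]
[ 476.81225495 -159.69692462   50.        ]
```

View pics/w4.png

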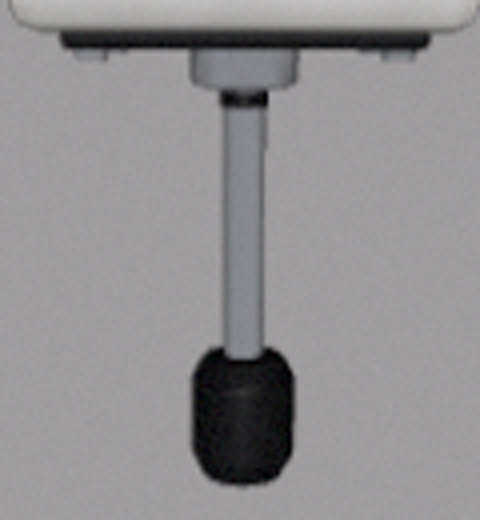

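The crop shows one dark ring just outside the collar. The knob is at x = 476.8, so it moved out 29.6 mm. Handing in.

```bash
python3 -c "
from bench import *
print(close_job())"
```

```text
the job is handed in; nothing more can be done
None
```

The beam-splitter rod is at its middle click (about 30 mm out, one dark ring showing), the gripper has let go and is clear, I did not go near the lamp unit's rod, and the job is handed in; the close call returned no verdict.

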